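# Set the end play on a click-ring adjuster and lock it

### The job

Set the end play on the adjuster: turn the click ring clockwise by its fin until you feel its thrust face just touch, without forcing it, then back it off two clicks (60 degrees) from that point. The brass drag pointer rides along with the ring and stays behind to mark the touch point, so do not handle it. When the setting stands, throw the lock lever fully over and let go, leaving the loose things around the adjuster where they are.

Things in the scene. Friction and masses are not known exactly. Their poses are not given: they have to be found in the camera images.
- fixture: Dark steel mounting plate of the adjuster, 120 (x) by 212 (y) by 10 mm thick, fixed to the work surface. Origin on the work surface under the ring's vertical axis; its y axis runs along the plate from the ring to the lock lever, z up.
- housing: Fixed housing on the plate: grey scale disc 94 mm in diameter, 10 to 24 mm above the work surface, a tick each 30 degrees; neck 58 mm in diameter up to 36 mm. Origin and axes as the plate's. It hides the thrust face and the click pawl: the ring touches after 0.6 to 1.45 rad of clockwise turn from its start, differently each time, which cannot be seen.
- click_ring: Aluminium click ring: knurled disc 64 mm in diameter, 37 to 47 mm above the work surface, carrying the grip fin. Turns about its vertical axis only, without rising; clockwise from above tightens. Clicks each 30 degrees, turning with 0.1 N m at most; stays where left, between clicks too. Origin on the axis at work-surface height, x along the fin, z up; the nose is at its -x end.
- fin_centre (a point): Middle of the grip fin, on the ring's axis, 64 mm above the work surface; x along the fin. Fin 50 mm long, 12 mm thick, 46 to 82 mm above the work surface. Feel through it: at the touch a stiff spring begins, about 5 N m per rad. A moment of 0.2 to 0.35 N m is a sure touch, 0.6 N m is forcing it. The second click counted back from the touch lies 60 degrees behind it.
- nose_tip (a point): Tip of the ring's nose, a tongue 5 mm wide sticking out of the rim; 42 mm from the axis, 42 mm above the work surface.
- drag_pointer: Brass drag pointer: thin collar round the neck below the ring, with an arm 4 mm wide. Turns about the same axis with light friction. A hidden dog pushes it along clockwise once the nose is straight above it; it stays behind when the ring turns back. Starts between the nose and the touch point. Origin on the axis at work-surface height, arm along its -x axis.
- pointer_tip (a point): Tip of the drag pointer's arm, 42 mm from the axis, 28.5 mm above the work surface. Seen from above it is 0 mm from the nose tip with the nose straight above it, 42 mm with the nose 60 degrees back.
- lock_lever (a joint): Lock lever, rad: 0 leans 0.5 rad to the plate's -x side (open; starts at 0 to 0.12), 1.0 leans 0.5 rad to its +x side, the end of travel (locked). Hinge along the plate's y, 115 mm from the ring's axis, 32 mm above the work surface. Takes about 1 N at the ball and stays where left; it does not itself hold the ring.
- lock_lever_tip (a point): Centre of the black ball, 26 mm in diameter, on the lock lever, 60 mm from its hinge. The lever's block is 70 x 50 mm and reaches 35 mm above the work surface, its pivot 45 mm.
- work_parts_cup: Green plastic cup, 70 mm wide, 45 mm tall, right of the plate; loose, to be left alone; origin at the centre of its underside.
- work_end_cap_2: Round die-cast end cap, 60 mm by 20 mm, left of the lever; loose, to be left alone; origin at the centre of its underside.
- work_screwdriver_y: Screwdriver with orange handle, 173 mm long, 28 mm thick, lying before the plate; loose, to be left alone; origin at the centre of its underside.
- work_bearing_2: Ball bearing 22 x 7 mm, before the plate; loose, to be left alone; origin at the centre of its underside.

How it is judged:
On the way, in this order (a step that is already met when the one before it is completed fails the run):
1. the ring is turned until its thrust face touches: more than 8 N (0.16 N m) on the works in the housing (contact force between click_ring and housing above 8 N), for 0.15 s.
2. the ring is backed off two clicks, within half a click, from the pointer (horizontal distance between nose_tip and pointer_tip between 0.032 and 0.051 m), for 0.2 s.
3. the lock lever is thrown (value of joint lock_lever above 0.88 rad), for 0.1 s.
At the end, for the whole second after the job is handed in: The ring's nose stands two clicks (60 degrees, within about 15) back from the drag pointer that marks the touch, which is 32 to 51 mm between the tips seen from above; the lock lever is over to more than 0.88 of 1.0 rad; ring and lever are at rest and released (all of step 2 and value of joint lock_lever above 0.88 rad and angular speed of click_ring below 0.1 rad/s and velocity of joint lock_lever below 0.1 rad/s).
It fails at once if the ring is forced: more than 30 N (0.6 N m) on the works (contact force between click_ring and housing above 30 N).
It fails at once if the drag pointer is touched by the robot (contact force between any of the fingers, the arm and drag_pointer above 0.5 N).
It fails at once if a loose thing beside the adjuster is shifted by more than 20 mm (distance of any of work_parts_cup, work_end_cap_2, work_screwdriver_y, work_bearing_2 from where it was at the start of the episode above 0.02 m).
It also fails if it takes over 64 s, if anything falls off the work surface, if the arm or the gripper's body presses on something with over 40 N, if the wrist force passes 120 N, or if a joint passes its speed limit or range.

### The arm

A 6-joint arm with a two-finger parallel gripper is mounted at the origin on the work surface; the furniture and walls round the work are solid. World frame = base frame: x ahead of the robot, y to its left, z up, the work surface at z = 0. Lengths are in m, angles in rad, forces in N, time in s.
With the tool pointing down it reaches from about 0.4 to 0.825 m from the base axis. Payload 7 kg.
Tool frame: the origin (TCP) lies on the mounting face of the last link; the fingertips stand 173 mm ahead of it and the grasp point (between the pads) lies 155 mm ahead of it; z points along the fingers, y is the line along which they close (so a half turn about z gives the same grasp; the last joint's range is limited). The gripper opens to 85 mm and grips with 20 to 120 N. Pads are 22 mm wide; open, the fingers measure 114 mm over their backs; the gripper's body (76 mm by 85 mm) begins 54 mm behind the grasp point. The pads swing forward as they close: fully open they stand 13 mm farther back than shut.
Start: joints at [-1.011, 0.359, 0.012, 0, -1.224, -0.288], TCP at [0.181, -0.65, 0.405] pointing down, gripper open.
Joint ranges: [-3.07, 3.07], [-1.43, 2.12], [-1.02, 1.25], [-3.03, 1.67], [-3.05, -0], [-3.03, 3.03]. Speed limits (rad/s): [2.39, 2.39, 3.01, 3.14, 3.14, 3.14].

### API

Orientations are given as a unit quaternion [w, x, y, z].
In Python, from plant import manip gives the robot as it stands.
- The arm moves only by the tool arm_command, never from a script. Its argument "motion" is text: rows parted by semicolons, each of 7 numbers parted by spaces: the opening, from 0 (shut) to 1 (fully open), then the shift along the tool's x, y, z in cm, then the turn, a rotation vector about the tool's x, y, z in rad. A call has 1 to 20 rows; each row is the pose to reach, as a shift and turn from the pose commanded when the call began, along the tool's axes at that moment; what a row does not reach only later rows make up. A row lasts 1/10 s, in which the tool goes at most 50 mm and 8.59 degrees, less where a joint would pass 70% of its speed; a pose out of reach is approached as far as the arm can. A call with a gripper value outside its range is refused whole. The fingers move at their own pace and stop on an object; the grip force is fixed at half the most. Time passes only in rows, so rows that repeat a pose let the fingers close. It gives the time, the measured TCP pose, the force, the opening and the grip force at its end, in the units of the state.
- manip.observe(): the state, without advancing time (a new reading comes with each control period).
- manip.get_image(name): name is "scene" or "top" or "wrist"; returns (picture, depth): 384x512x3 uint8, red, green, blue; 384x512 float32, m along the optical axis (not along the pixel's ray), 0 where there is no reading.
- manip.get_calibration(name): a dict with "K" (3x3 intrinsics, pixels), "dist_coeffs" ([k1, k2, p1, p2, k3] as OpenCV has them; the pictures are not rectified), "position" and "attitude" of the camera in the world. Camera axes: x right, y down, z forward; pixel columns grow to the right and rows downward; lengths in m; the calibration is good to about 2 mm. A picture is of the moment at which its call begins: read the wrist's pose just before it. get_calibration takes no time and is no camera call; for the wrist camera it gives the pose at the moment of the call.
- manip.close_job(): hands the job in; it is judged then, once.
The state is a dict: "t": time; "q": joint angles; "dq": joint speeds; "joint_torque": joint torques, N m; "tool_pos": TCP position; "tool_rot": TCP orientation; "ft_force": force on the tool from outside, world axes, zero at the start; "moment": the same for the moment, N m; "gripper_width": finger opening in m; "grip_force": force on a finger pad.
Only numpy, scipy, OpenCV 4.12 (cv2) and the standard library are available. Lean on these libraries where they do the work, as an engineer would, in place of code of your own. Each camera call takes 0.05 s, during which the arm holds its last target. There are 200 camera calls.

## Working session

There is one attempt and no reset: what is moved stays moved. The work goes in short steps, Python scripts to look and compute and a tool call to move; the robot and the scene stay as the last step left them, time stands still between calls to the robot, and variables do not carry over. Pictures are saved under pics/ and viewed, at most 10 in all, crops included, and the job is handed in when it is done.

Besides the shell and the picture viewer there is one more tool, called after ">>>" by a JSON object that holds its "op" and its "data", one argument or row to a line. arm_command: Moves the arm, as the interface text tells. Its arguments: {"type":"object","properties":{"motion":{"type":"string"}},"required":["motion"]}

```bash
mkdir -p pics; ls
python3 - <<'E'
from plant import manip
import cv2,numpy as np
np.set_printoptions(precision=4,suppress=True)
o=manip.observe();print(o)
ims=[]
for n in("scene","top"):
    im,d=manip.get_image(n);np.savez(n,im=im,d=d)
    c=manip.get_calibration(n);print(n,c)
    cv2.imwrite(f"pics/{n}0.png",cv2.resize(im[:,:,::-1],(800,600),interpolation=cv2.INTER_CUBIC))
E
```

```text
pics
{'t': 0.0, 'q': array([-1.0109,  0.3594,  0.0111, -0.0004, -1.2241, -0.2881]), 'dq': array([-0.0013,  0.0013,  0.0009, -0.0009,  0.0002,  0.0003]), 'joint_torque': array([ -0.0018, -58.3323,  29.3411,   6.9367,  -0.0059,   0.    ]), 'tool_pos': array([ 0.1811, -0.65  ,  0.4037]), 'tool_rot': array([-0.0002, -0.1354,  0.9908,  0.0008]), 'ft_force': array([-0.1844,  0.0099, -0.1884]), 'moment': array([-0.0247,  0.0376, -0.0501]), 'grip_force': 0.0, 'gripper_width': 0.08577874521398354}
scene {'K': array([[389.4582,   0.    , 247.9966],
       [  0.    , 389.4582, 189.7116],
       [  0.    ,   0.    ,   1.    ]]), 'dist_coeffs': array([-0.0584,  0.    ,  0.    ,  0.    ,  0.    ]), 'position': array([0.0779, 0.6787, 0.6807]), 'attitude': array([ 0.1288, -0.2793,  0.8777, -0.3676])}
top {'K': array([[431.3272,   0.    , 261.5959],
       [  0.    , 431.3272, 187.4579],
       [  0.    ,   0.    ,   1.    ]]), 'dist_coeffs': array([-0.1493,  0.    ,  0.    ,  0.    ,  0.    ]), 'position': array([0.4172, 0.1905, 0.9288]), 'attitude': array([-0.0291,  0.7115, -0.7014,  0.0295])}
```

View pics/top0.png

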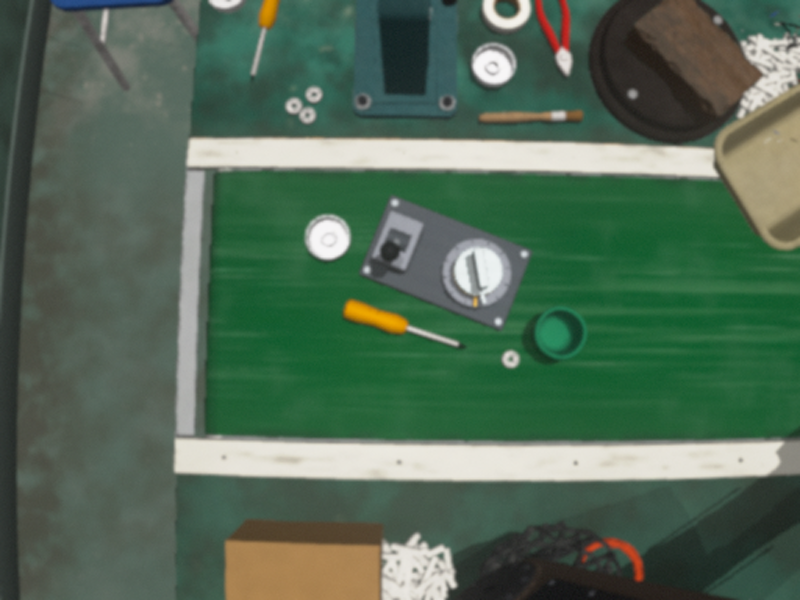

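The top view shows the plate, with the ring at about (478,270) of 800x600, the brass pointer at (475,302), the lever ball at (390,250), the cap at upper left, the screwdriver and bearing below, and the cup to the right. I'll crop it and measure.

```bash
cat > h.py <<'E'
from plant import manip
import cv2,numpy as np
from scipy.spatial.transform import Rotation as R
np.set_printoptions(precision=4,suppress=True)
def rot(q): return R.from_quat(np.asarray(q)[[1,2,3,0]])
def px2w(c,uv,z):
    p=cv2.undistortPoints(np.array([[uv]],float),c["K"],c["dist_coeffs"])[0,0]
    r=rot(c["attitude"]).apply([*p,1]);return c["position"]+r*(z-c["position"][2])/r[2]
def w2px(c,P):
    r=rot(c["attitude"]).inv();P=np.atleast_2d(P)
    return cv2.projectPoints(r.apply(P-c["position"]),np.zeros(3),np.zeros(3),c["K"],c["dist_coeffs"])[0][:,0]
E
python3 - <<'E'
from h import *
f=np.load("top.npz");im=f["im"]
c=manip.get_calibration("top")
print("depth ball,ring,plate",f["d"][160,250],f["d"][173,306],f["d"][165,275])
# plate screws (800px) 
k=.64
for n,uv,z in [("s1",(394,202),.012),("s2",(525,254),.012),("s3",(499,322),.012),("s4",(367,269),.012),("ball",(391,249),.085),("ptr",(475,302),.0285)]:
    print(n,px2w(c,np.array(uv)*k,z))
cv2.imwrite("pics/topc.png",cv2.resize(im[120:220,225:345,::-1],(720,600),interpolation=cv2.INTER_CUBIC))
E
```

```text
depth ball,ring,plate 0.8362871 0.8512666 0.9255754
s1 [0.6194 0.2128 0.012 ]
s2 [0.5495 0.0311 0.012 ]
s3 [0.4553 0.0669 0.012 ]
s4 [0.5254 0.2483 0.012 ]
ball [0.5427 0.2138 0.085 ]
ptr [0.481  0.1016 0.0285]
```

View pics/topc.png

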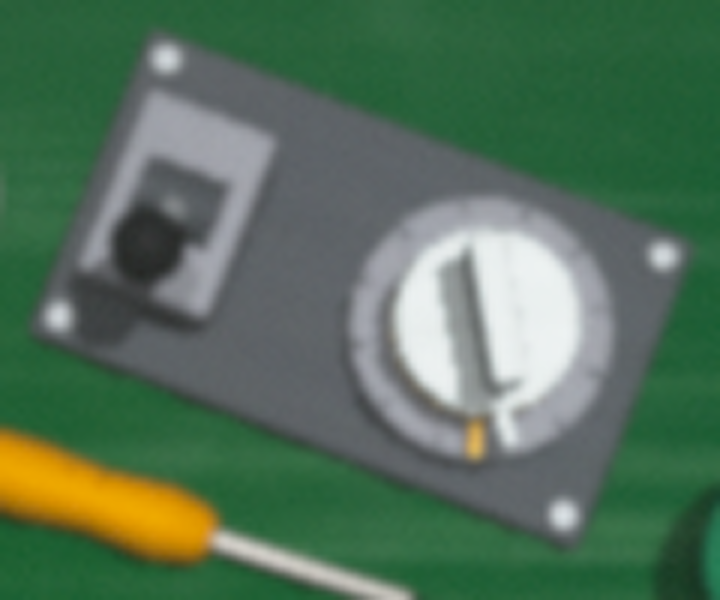

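Crop (6x, offset 225,120): scale disc centre is at about (482,328), ring top centre (489,321), nose tip (512,443), pointer tip (475,458) and ball (147,242). Next I compute the poses.

Run:
```python
from h import *
c=manip.get_calibration("top")
g=lambda u,v,z:px2w(c,(225+(u+.5)/6-.5,120+(v+.5)/6-.5),z)
a=g(482,328,.024);b=g(489,321,.047);n=g(512,443,.042);p=g(475,458,.0285);ball=g(147,242,.085)
print(a,b,n,p,ball)
ax=(a+b)[:2]/2
for q in(n,p):
    d=q[:2]-ax;print(np.hypot(*d),np.arctan2(d[1],d[0]))
y=np.array([.359,.9335]);x=np.array([.9335,-.359])
print("hinge",ax+.115*y,"ball rel",(ball[:2]-ax)@y,(ball[:2]-ax)@x)
# wrist cam
o=manip.observe();w=manip.get_calibration("wrist")
T=rot(o["tool_rot"]);print("toolR",T.as_matrix());print("cam in tool",T.inv().apply(w["position"]-o["tool_pos"]),(T.inv()*rot(w["attitude"])).as_matrix())
for nm,uv,z in [("cup",(559,333),.03),("cap",(328,238),.02),("sd tip",(462,346),.01),("sd h",(350,308),.014),("brg",(511,359),.005)]: print(nm,px2w(c,np.array(uv)*.64,z))
```

```text
[0.5217 0.0994 0.024 ] [0.5215 0.0993 0.047 ] [0.48   0.0907 0.042 ] [0.4755 0.1021 0.0285] [0.5415 0.2161 0.085 ]
0.04254591471709355 -2.934935309033097
0.046192039896028506 3.083486888176631
hinge [0.5629 0.2067] ball rel 0.11609367677522557 -0.023300885173094088
toolR [[-0.9633 -0.2684 -0.0005]
 [-0.2684  0.9633  0.0014]
 [ 0.0002  0.0015 -1.    ]]
cam in tool [ 0.0703 -0.0001  0.0308] [[-0.001  -0.9609 -0.277 ]
 [ 1.     -0.0007 -0.001 ]
 [ 0.0008 -0.277   0.9609]]
cup [ 0.4408 -0.0119  0.03  ]
cap [0.5664 0.302  0.02  ]
sd tip [0.422  0.1171 0.01  ]
sd h [0.4714 0.2703 0.014 ]
brg [0.405  0.0491 0.005 ]
```

>>> {"op": "arm_command", "data": {
  "motion": "1 -52.9 63.05 0 0 0 -3.076;1 -52.9 63.05 0 0 0 -3.076;1 -52.9 63.05 0 0 0 -3.076;1 -52.9 63.05 0 0 0 -3.076;1 -52.9 63.05 0 0 0 -3.076;1 -52.9 63.05 0 0 0 -3.076;1 -52.9 63.05 0 0 0 -3.076;1 -52.9 63.05 0 0 0 -3.076;1 -52.9 63.05 0 0 0 -3.076;1 -52.9 63.05 0 0 0 -3.076;1 -52.9 63.05 0 0 0 -3.076;1 -52.9 63.05 0 0 0 -3.076;1 -52.9 63.05 0 0 0 -3.076;1 -52.9 63.05 0 0 0 -3.076;1 -52.9 63.05 0 0 0 -3.076;1 -52.9 63.05 0 0 0 -3.076;1 -52.9 63.05 0 0 0 -3.076;1 -52.9 63.05 0 0 0 -3.076;1 -52.9 63.05 0 0 0 -3.076;1 -52.9 63.05 0 0 0 -3.076"
}}

```text
t: 2.1
tool_pos: [0.5214, 0.0996, 0.4041]
tool_rot: [0.0, 0.998, 0.068, -0.001]
ft_force: [-0.2, -0.0, 0.1]
gripper_width: 0.0854
grip_force: 0.0
```

>>> {"op": "arm_command", "data": {
  "motion": "1 0 0 4 0 0 -0.07;1 0 0 8 0 0 -0.07;1 0 0 8 0 0 -0.07;1 0 0 8 0 0 -0.07"
}}

```text
t: 2.5
tool_pos: [0.5217, 0.0992, 0.325]
tool_rot: [0.001, 0.995, 0.1, -0.001]
ft_force: [-0.2, -0.1, 1.6]
gripper_width: 0.0856
grip_force: 0.0
```

Run:
```python
from h import *
o=manip.observe();print(o["q"],o["tool_pos"],rot(o["tool_rot"]).as_matrix())
w=manip.get_calibration("wrist")
im,d=manip.get_image("wrist");np.savez("w1",im=im,d=d,pos=w["position"],att=w["attitude"])
cv2.imwrite("pics/w1.png",cv2.resize(im[:,:,::-1],(800,600),interpolation=cv2.INTER_CUBIC))
```

```text
[ 0.5576  0.1919 -0.4153  0.0008 -0.9653  1.2131] [0.5217 0.0992 0.325 ] [[ 0.98    0.199  -0.0011]
 [ 0.199  -0.98   -0.0014]
 [-0.0014  0.0012 -1.    ]]
```

View pics/w1.png

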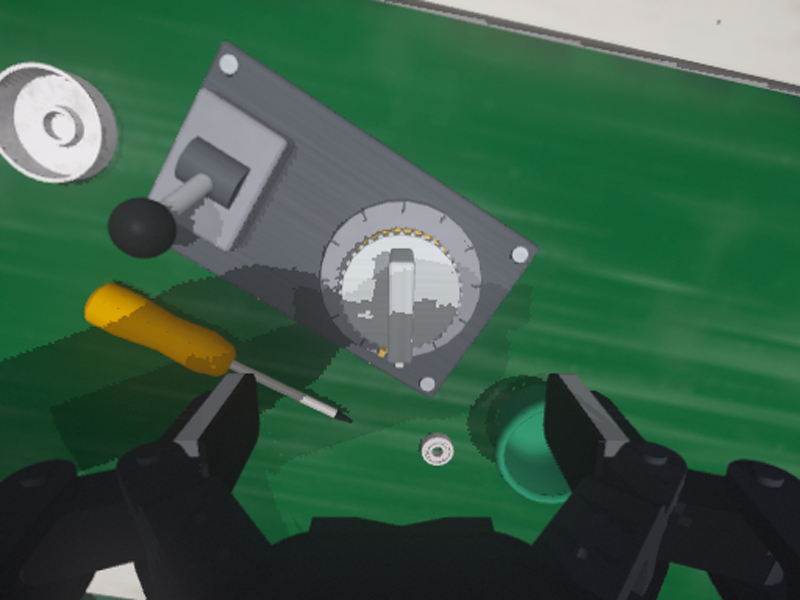

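The wrist view shows the fin almost vertical: its top face runs from about (402,262) to (399,360). The nose is at (399,365), the pointer at (382,352), and the ball at (142,227).

Run:
```python
from h import *
f=np.load("w1.npz");c=dict(manip.get_calibration("wrist"));c["position"]=f["pos"];c["attitude"]=f["att"]
k=.64
g=lambda u,v,z:px2w(c,((u+.5)*k-.5,(v+.5)*k-.5),z)
a=g(401.5,263,.082);b=g(399,361,.082)
print("fin",a,b,(a+b)/2,np.hypot(*(a-b)[:2]),np.arctan2(*(a-b)[1::-1][:2]))
print("nose",g(399,366,.042),"ptr",g(382,355,.0285),"disc",g(401,277,.024))
print("ball",g(142,227,.085))
for s in [(229,64),(520,255),(427,384)]: print(g(*s,.012))
crop=f["im"][140:250,195:320,::-1];cv2.imwrite("pics/w1c.png",cv2.resize(crop,None,fx=5,fy=5,interpolation=cv2.INTER_CUBIC))
```

```text
fin [0.5449 0.1032 0.082 ] [0.498  0.0949 0.082 ] [0.5214 0.0991 0.082 ] 0.04769151272927499 0.17461175339367033
nose [0.4775 0.0909 0.042 ] ptr [0.4764 0.101  0.0285] disc [0.5243 0.0992 0.024 ]
ball [0.539  0.2163 0.085 ]
[0.6178 0.2115 0.012 ]
[0.5486 0.0319 0.012 ]
[0.4553 0.0682 0.012 ]
```

View pics/w1c.png

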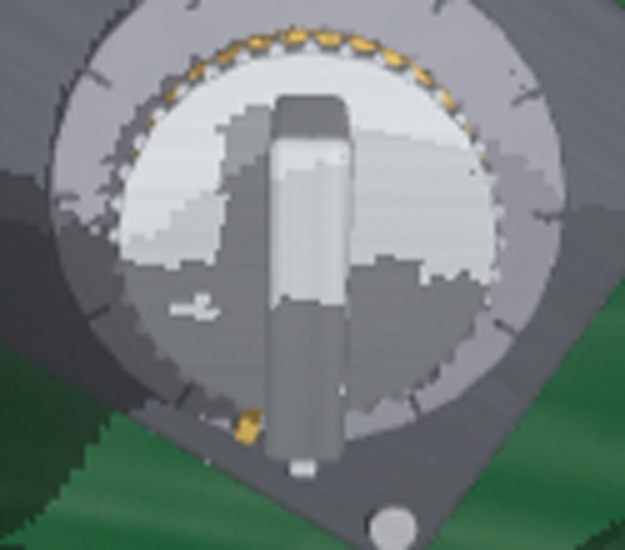

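The fin is centred under the tool and aligned with it, so I descend and then close.

>>> {"op": "arm_command", "data": {
  "motion": "1 0 0 4 0 0 0;1 0 0 8 0 0 0;0.6 0 0 9.8 0 0 0;0.4 0 0 9.8 0 0 0;0.25 0 0 9.8 0 0 0;0 0 0 9.8 0 0 0;0 0 0 9.8 0 0 0;0 0 0 9.8 0 0 0;0 0 0 9.8 0 0 0;0 0 0 9.8 0 0 0"
}}

```text
t: 3.55
tool_pos: [0.5223, 0.0993, 0.2287]
tool_rot: [-0.0, 0.995, 0.1, 0.002]
ft_force: [-0.0, -1.3, 7.8]
gripper_width: 0.011
grip_force: 61.0
```

```bash
cat > st.py <<'E'
from h import *
o=manip.observe();M=rot(o["tool_rot"]).as_matrix()
print("t",o["t"],"pos",o["tool_pos"],"yaw",np.arctan2(M[1,0],M[0,0]),"F",o["ft_force"],"M",o["moment"],"w",o["gripper_width"],"g",o["grip_force"],"q",o["q"],"tau6",o["joint_torque"][5])
E
python3 st.py
```

```text
t 3.55 pos [0.5223 0.0993 0.2287] yaw 0.2009387901615406 F [-0.0374 -1.3257  7.7534] M [-0.5464  0.2242  0.0269] w 0.010959842471238058 g 60.98968863487244 q [ 0.5574  0.3098 -0.524   0.0012 -0.7339  1.2135] tau6 -0.04613086930476129
```

>>> {"op": "arm_command", "data": {
  "motion": "0 0 0 0 0 0 0.05;0 0 0 0 0 0 0.1;0 0 0 0 0 0 0.15;0 0 0 0 0 0 0.2;0 0 0 0 0 0 0.25;0 0 0 0 0 0 0.3;0 0 0 0 0 0 0.35;0 0 0 0 0 0 0.4;0 0 0 0 0 0 0.45;0 0 0 0 0 0 0.5;0 0 0 0 0 0 0.5;0 0 0 0 0 0 0.5"
}}

```text
t: 4.75
tool_pos: [0.5222, 0.0987, 0.2287]
tool_rot: [-0.0, 0.989, -0.149, 0.001]
ft_force: [1.3, -5.7, 7.0]
gripper_width: 0.0111
grip_force: 61.1
```

```bash
python3 st.py
```

```text
t 4.75 pos [0.5222 0.0987 0.2287] yaw -0.29934224761908257 F [ 1.2932 -5.6889  7.0173] M [-2.1496 -0.2892 -0.0934] w 0.011055303283551216 g 61.14837169647217 q [ 0.5566  0.3098 -0.5244  0.0021 -0.7344  0.7133] tau6 -0.01917240908369422
```

>>> {"op": "arm_command", "data": {
  "motion": "0 0 0.05 0 0 0 0.03;0 0 0.05 0 0 0 0.06;0 0 0.05 0 0 0 0.06"
}}

```text
t: 5.05
tool_pos: [0.5221, 0.0985, 0.2287]
tool_rot: [-0.0, 0.984, -0.179, 0.001]
ft_force: [1.1, -3.4, 6.7]
gripper_width: 0.0108
grip_force: 61.1
```

```bash
python3 st.py
```

```text
t 5.05 pos [0.5221 0.0985 0.2287] yaw -0.3601778781689771 F [ 1.1428 -3.3797  6.6972] M [-1.5001 -0.2543 -0.0739] w 0.010808894516449058 g 61.0983020067215 q [ 0.5562  0.3095 -0.5248  0.0018 -0.7339  0.653 ] tau6 -0.33333166502416134
```

>>> {"op": "arm_command", "data": {
  "motion": "0 0 0.03 0 0 0 0.03;0 0 0.03 0 0 0 0.05;0 0 0.03 0 0 0 0.05"
}}

```text
t: 5.35
tool_pos: [0.5221, 0.0983, 0.2287]
tool_rot: [-0.001, 0.979, -0.203, 0.001]
ft_force: [1.0, -3.3, 7.0]
gripper_width: 0.011
grip_force: 61.1
```

```bash
python3 st.py
```

```text
t 5.35 pos [0.5221 0.0983 0.2287] yaw -0.4098490362953036 F [ 1.0356 -3.3078  7.0374] M [-1.2149 -0.2329 -0.0372] w 0.010980383334935333 g 61.060447096824646 q [ 0.556   0.3094 -0.525   0.0016 -0.7336  0.6037] tau6 -0.2206865418702364
```

>>> {"op": "arm_command", "data": {
  "motion": "0 0 0 0 0 0 0.03;0 0 0 0 0 0 0.05;0 0 0 0 0 0 0.05"
}}

```text
t: 5.65
tool_pos: [0.5221, 0.0983, 0.2287]
tool_rot: [-0.001, 0.974, -0.228, 0.001]
ft_force: [0.4, -3.9, 7.7]
gripper_width: 0.0108
grip_force: 61.1
```

```bash
python3 st.py
```

```text
t 5.65 pos [0.5221 0.0983 0.2287] yaw -0.4596400709989457 F [ 0.3777 -3.8629  7.6601] M [-1.4307 -0.1866  0.0237] w 0.010802874390944201 g 61.07421040534973 q [ 0.556   0.3094 -0.525   0.0018 -0.7337  0.5538] tau6 -0.29013502411544323
```

>>> {"op": "arm_command", "data": {
  "motion": "0 0 0 0 0 0 0.03;0 0 0 0 0 0 0.05;0 0 0 0 0 0 0.05"
}}

```text
t: 5.95
tool_pos: [0.5221, 0.0983, 0.2287]
tool_rot: [-0.001, 0.968, -0.252, 0.001]
ft_force: [0.7, -3.3, 6.0]
gripper_width: 0.0107
grip_force: 61.1
```

```bash
python3 st.py
```

```text
t 5.95 pos [0.5221 0.0983 0.2287] yaw -0.5096614016174017 F [ 0.7047 -3.3257  6.0088] M [-1.5331 -0.2164  0.0075] w 0.010739753652998943 g 61.1052542924881 q [ 0.5559  0.3093 -0.5251  0.0019 -0.7337  0.5038] tau6 -0.2719457633793354
```

>>> {"op": "arm_command", "data": {
  "motion": "0 0 0 0 0 0 0.03;0 0 0 0 0 0 0.05;0 0 0 0 0 0 0.05"
}}

```text
t: 6.25
tool_pos: [0.522, 0.0982, 0.2287]
tool_rot: [-0.001, 0.961, -0.276, 0.001]
ft_force: [1.0, -4.5, 7.1]
gripper_width: 0.011
grip_force: 61.1
```

```bash
python3 st.py
```

```text
t 6.25 pos [0.522  0.0982 0.2287] yaw -0.5597803865174542 F [ 0.9978 -4.4604  7.108 ] M [-1.6219 -0.2013 -0.0469] w 0.010975448421338763 g 61.13070845603943 q [ 0.5559  0.3093 -0.5252  0.0018 -0.7339  0.4538] tau6 -0.245732506737113
```

>>> {"op": "arm_command", "data": {
  "motion": "0 0 0 0 0 0 0.03;0 0 0 0 0 0 0.05;0 0 0 0 0 0 0.05"
}}

```text
t: 6.55
tool_pos: [0.522, 0.0982, 0.2287]
tool_rot: [-0.0, 0.954, -0.3, 0.001]
ft_force: [0.4, -4.6, 7.3]
gripper_width: 0.0112
grip_force: 61.2
```

```bash
python3 st.py
```

```text
t 6.55 pos [0.522  0.0982 0.2287] yaw -0.6097427003395698 F [ 0.4385 -4.6499  7.2692] M [-1.7017 -0.1893 -0.0274] w 0.011181963627229164 g 61.16011083126068 q [ 0.5559  0.3093 -0.5252  0.0019 -0.734   0.4038] tau6 -0.2324317954480648
```

>>> {"op": "arm_command", "data": {
  "motion": "0 0 0 0 0 0 0.03;0 0 0 0 0 0 0.05;0 0 0 0 0 0 0.05"
}}

```text
t: 6.85
tool_pos: [0.5219, 0.0981, 0.2287]
tool_rot: [-0.0, 0.946, -0.324, 0.001]
ft_force: [0.0, -5.1, 6.6]
gripper_width: 0.0107
grip_force: 61.2
```

```bash
python3 st.py
```

```text
t 6.85 pos [0.5219 0.0981 0.2287] yaw -0.6598214326294443 F [ 0.0224 -5.1256  6.6135] M [-1.803  -0.1617 -0.0423] w 0.0107104082273268 g 61.19387626647949 q [ 0.5558  0.3092 -0.5253  0.002  -0.7341  0.3538] tau6 -0.21891779266297817
```

>>> {"op": "arm_command", "data": {
  "motion": "0 0 0 0 0 0 0.03;0 0 0 0 0 0 0.05;0 0 0 0 0 0 0.05"
}}

```text
t: 7.15
tool_pos: [0.5219, 0.098, 0.2287]
tool_rot: [-0.0, 0.938, -0.348, 0.001]
ft_force: [0.6, -5.2, 7.7]
gripper_width: 0.0109
grip_force: 61.2
```

```bash
python3 st.py
```

```text
t 7.15 pos [0.5219 0.098  0.2287] yaw -0.7098306379004578 F [ 0.641  -5.1554  7.6831] M [-1.8637 -0.0576 -0.0526] w 0.010901963725026963 g 61.22765243053436 q [ 0.5557  0.3092 -0.5253  0.002  -0.7341  0.3038] tau6 -0.2109437808394432
```

>>> {"op": "arm_command", "data": {
  "motion": "0 0 0 0 0 0 0.03;0 0 0 0 0 0 0.05;0 0 0 0 0 0 0.05"
}}

```text
t: 7.45
tool_pos: [0.5219, 0.098, 0.2287]
tool_rot: [-0.0, 0.929, -0.371, 0.001]
ft_force: [-0.6, -5.0, 7.7]
gripper_width: 0.0113
grip_force: 61.3
```

```bash
python3 st.py
```

```text
t 7.45 pos [0.5219 0.098  0.2287] yaw -0.7598923527062584 F [-0.5795 -5.0407  7.6864] M [-1.9496  0.0223 -0.0782] w 0.011283051409692334 g 61.2651926279068 q [ 0.5557  0.3092 -0.5254  0.002  -0.7342  0.2537] tau6 -0.201358194462955
```

>>> {"op": "arm_command", "data": {
  "motion": "0 0 0 0 0 0 0.03;0 0 0 0 0 0 0.05;0 0 0 0 0 0 0.05"
}}

```text
t: 7.75
tool_pos: [0.5218, 0.098, 0.2287]
tool_rot: [-0.0, 0.919, -0.394, 0.001]
ft_force: [-0.9, -4.4, 8.2]
gripper_width: 0.0111
grip_force: 61.3
```

```bash
python3 st.py
```

```text
t 7.75 pos [0.5218 0.098  0.2287] yaw -0.8098786066957129 F [-0.8775 -4.4132  8.2384] M [-2.0369  0.0176 -0.0595] w 0.011051885653587624 g 61.29719138145447 q [ 0.5557  0.3092 -0.5254  0.002  -0.7344  0.2037] tau6 -0.22118480410426855
```

>>> {"op": "arm_command", "data": {
  "motion": "0 0 0 0 0 0 0.03;0 0 0 0 0 0 0.05;0 0 0 0 0 0 0.05"
}}

```text
t: 8.05
tool_pos: [0.5218, 0.0979, 0.2287]
tool_rot: [-0.0, 0.909, -0.417, 0.001]
ft_force: [-0.9, -6.1, 8.6]
gripper_width: 0.011
grip_force: 61.3
```

```bash
python3 st.py
```

```text
t 8.05 pos [0.5218 0.0979 0.2287] yaw -0.8597641244913184 F [-0.8905 -6.1259  8.6194] M [-2.0654  0.1578  0.0436] w 0.011004920987027076 g 61.3345330953598 q [ 0.5557  0.3092 -0.5255  0.0021 -0.7345  0.1538] tau6 -0.31788261607289314
```

Moment is rising, so I take smaller steps.

>>> {"op": "arm_command", "data": {
  "motion": "0 0 0 0 0 0 0.02;0 0 0 0 0 0 0.02;0 0 0 0 0 0 0.02"
}}

```text
t: 8.35
tool_pos: [0.5217, 0.0979, 0.2287]
tool_rot: [-0.0, 0.905, -0.426, 0.001]
ft_force: [-1.5, -5.0, 8.4]
gripper_width: 0.0111
grip_force: 61.4
```

```bash
python3 st.py
```

```text
t 8.35 pos [0.5217 0.0979 0.2287] yaw -0.8790765621720918 F [-1.4793 -5.0307  8.395 ] M [-2.1843  0.1658  0.1422] w 0.011065110833206089 g 61.351463198661804 q [ 0.5557  0.3091 -0.5256  0.0021 -0.7346  0.1345] tau6 -0.13433625921607018
```

>>> {"op": "arm_command", "data": {
  "motion": "0 0 0 0 0 0 0.02;0 0 0 0 0 0 0.02;0 0 0 0 0 0 0.02;0 0 0 0 0 0 0.02"
}}

```text
t: 8.75
tool_pos: [0.5217, 0.0979, 0.2287]
tool_rot: [-0.0, 0.901, -0.434, 0.001]
ft_force: [-1.0, -6.4, 8.7]
gripper_width: 0.0109
grip_force: 61.4
```

```bash
python3 st.py
```

```text
t 8.75 pos [0.5217 0.0979 0.2287] yaw -0.8989416887233546 F [-0.9635 -6.4352  8.7183] M [-2.0914  0.2133  0.1702] w 0.010891729570524792 g 61.37130260467529 q [ 0.5557  0.3091 -0.5256  0.0021 -0.7347  0.1146] tau6 -0.16945067793130875
```

>>> {"op": "arm_command", "data": {
  "motion": "0 0 0 0 0 0 0.02;0 0 0 0 0 0 0.02;0 0 0 0 0 0 0.02;0 0 0 0 0 0 0.02"
}}

```text
t: 9.15
tool_pos: [0.5217, 0.0978, 0.2287]
tool_rot: [-0.0, 0.896, -0.443, 0.001]
ft_force: [-0.7, -5.5, 9.4]
gripper_width: 0.0108
grip_force: 61.4
```

```bash
python3 st.py
```

```text
t 9.15 pos [0.5217 0.0978 0.2287] yaw -0.9188007287062514 F [-0.7023 -5.522   9.4001] M [-2.1397  0.244   0.2373] w 0.010774685677378614 g 61.39763832092285 q [ 0.5557  0.3091 -0.5257  0.0021 -0.7347  0.0947] tau6 -0.2257711999118328
```

Sure touch, at about 0.28 N m. I back off 60 degrees.

>>> {"op": "arm_command", "data": {
  "motion": "0 0 0 0 0 0 -0.1;0 0 0 0 0 0 -0.2;0 0 0 0 0 0 -0.3;0 0 0 0 0 0 -0.4;0 0 0 0 0 0 -0.5;0 0 0 0 0 0 -0.6;0 0 0 0 0 0 -0.7;0 0 0 0 0 0 -0.8;0 0 0 0 0 0 -0.9;0 0 0 0 0 0 -1.0;0 0 0 0 0 0 -1.05;0 0 0 0 0 0 -1.06;0 0 0 0 0 0 -1.06;0 0 0 0 0 0 -1.06;0 0 0 0 0 0 -1.06"
}}

```text
t: 10.65
tool_pos: [0.5222, 0.099, 0.2287]
tool_rot: [-0.001, 0.998, 0.07, 0.002]
ft_force: [-0.7, 0.7, 6.4]
gripper_width: 0.011
grip_force: 60.9
```

```bash
python3 st.py
```

```text
t 10.65 pos [0.5222 0.099  0.2287] yaw 0.14096906157685096 F [-0.6989  0.7127  6.4231] M [0.4048 0.2634 0.0532] w 0.010984248554519958 g 60.92810869216919 q [ 0.5568  0.3094 -0.5245  0.0007 -0.7329  1.1545] tau6 -0.05198088241741061
```

>>> {"op": "arm_command", "data": {
  "motion": "0.3 0 0 0 0 0 0;0.6 0 0 0 0 0 0;0.6 0 0 0 0 0 0;0.6 0 0 -4 0 0 0;0.6 0 0 -8 0 0 0;0.6 0 0 -12 0 0 0;0.6 0 0 -12 0 0 0;0.6 0 0 -12 0 0 0"
}}

```text
t: 11.45
tool_pos: [0.5212, 0.0984, 0.3476]
tool_rot: [-0.001, 0.998, 0.07, 0.001]
ft_force: [-0.3, -0.3, -0.9]
gripper_width: 0.0513
grip_force: 0.0
```

Run:
```python
from h import *
o=manip.observe();print(o["t"],o["tool_pos"],rot(o["tool_rot"]).as_matrix())
w=manip.get_calibration("wrist")
im,d=manip.get_image("wrist");np.savez("w2",im=im,d=d,pos=w["position"],att=w["attitude"])
cv2.imwrite("pics/w2.png",cv2.resize(im[:,:,::-1],(800,600),interpolation=cv2.INTER_CUBIC))
```

```text
11.45 [0.5212 0.0984 0.3476] [[ 0.9902  0.1395  0.0018]
 [ 0.1395 -0.9902  0.0014]
 [ 0.002  -0.0012 -1.    ]]
```

View pics/w2.png

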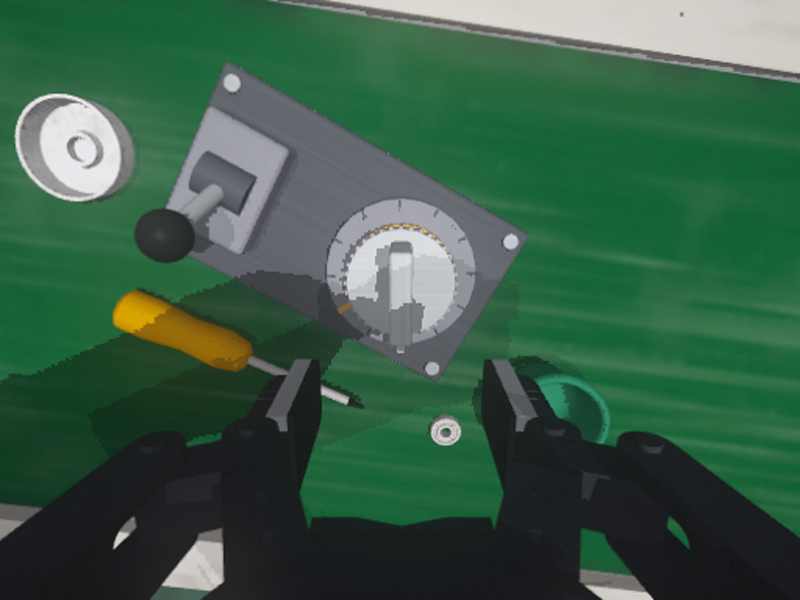

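Nose tip is at (400,351) and pointer tip at (342,311). I check the gap between the tips and move the shut gripper beside the ball.

Run:
```python
from h import *
f=np.load("w2.npz");c=dict(manip.get_calibration("wrist"));c["position"]=f["pos"];c["attitude"]=f["att"]
g=lambda u,v,z:px2w(c,((u+.5)*.64-.5,(v+.5)*.64-.5),z)
n=g(400.5,352,.042);p=g(340,312,.0285);print(n,p,np.hypot(*(n-p)[:2]));print("ball",g(164,235,.085))
ax=np.array([.522,.0987])
a=[np.arctan2(*(q[:2]-ax)[::-1]) for q in(n,p)];print(a,np.degrees(a[1]-a[0])%360-360)
```

```text
[0.4767 0.0927 0.042 ] [0.4926 0.1333 0.0285] 0.043579459728622046
ball [0.5389 0.2163 0.085 ]
[np.float64(-3.00973275131229), np.float64(2.27534070233258)] -57.18759668951901
```

>>> {"op": "arm_command", "data": {
  "motion": "0 0 -4 0 0 0 0.12;0 0 -8 0 0 0 0.24;0 0 -12 0 0 0 0.36;0 -0.1 -13.3 0 0 0 0.507;0 -0.1 -13.3 0 0 0 0.507;0 -0.1 -13.3 0 0 0 0.507;0 -0.1 -13.3 4 0 0 0.507;0 -0.1 -13.3 7 0 0 0.507;0 -0.1 -13.3 10 0 0 0.507;0 -0.1 -13.3 10 0 0 0.507;0 -0.1 -13.3 10 0 0 0.507"
}}

```text
t: 12.6
tool_pos: [0.502, 0.2292, 0.2467]
tool_rot: [0.001, 0.983, -0.182, -0.0]
ft_force: [0.5, 0.1, 1.0]
gripper_width: 0.0
grip_force: 0.0
```

```bash
python3 - <<'E'
from h import *
im,d=manip.get_image("wrist")
cv2.imwrite("pics/w3.png",im[:,:,::-1])
E
python3 st.py
```

```text
t 12.65 pos [0.5023 0.2297 0.2477] yaw -0.36600725018064884 F [-0.5194  0.3249  1.4414] M [-0.0115  0.0104 -0.012 ] w 0.00021102294042239659 g 0.0 q [ 0.7837  0.3137 -0.4587  0.0006 -0.7978  0.4206] tau6 0.033875213703140616
```

View pics/w3.png

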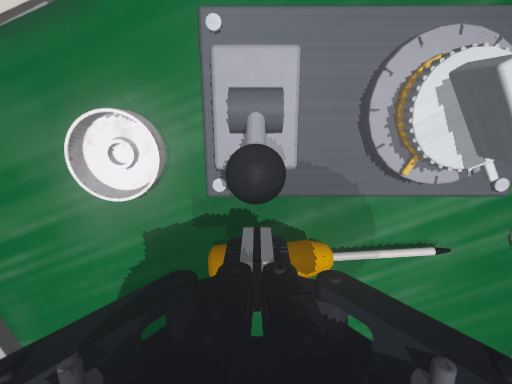

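The ball at (256,174) is straight ahead of the shut fingers at (256,245), and the tip gap is about 43 mm. I push the ball.

>>> {"op": "arm_command", "data": {
  "motion": "0 1 0 0 0 0 0;0 1.7 0 0 0 0 0;0 2.4 0 0 0 0 0;0 3.1 0 0 0 0 0;0 3.8 0 0 0 0 0;0 4.5 0 0 0 0 0;0 5.1 0 0 0 0 0;0 5.7 0 0 0 0 0;0 6.2 0 0 0 0 0;0 6.6 0 0 0 0 0;0 6.6 0 0 0 0 0;0 6.6 0 0 0 0 0"
}}

```text
t: 13.85
tool_pos: [0.5634, 0.2063, 0.2468]
tool_rot: [-0.0, 0.983, -0.182, 0.0]
ft_force: [0.3, -0.2, 0.4]
gripper_width: -0.0001
grip_force: 0.0
```

```bash
python3 - <<'E'
from h import *
im,d=manip.get_image("wrist")
cv2.imwrite("pics/w4.png",im[:,:,::-1])
E
python3 st.py
```

```text
t 13.9 pos [0.5633 0.2063 0.2468] yaw -0.36668246035739865 F [ 0.2515 -0.1576  0.3529] M [0.0458 0.0118 0.0041] w -8.349900166871864e-05 g 0.0 q [ 0.6766  0.3816 -0.3522  0.0002 -0.8368  0.5274] tau6 0.004715101240435615
```

View pics/w4.png

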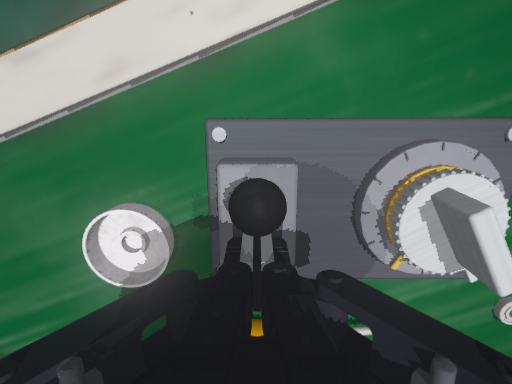

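The lever has moved over, ball at (257,207), with no end-stop force yet. I keep pushing gently until the stop.

>>> {"op": "arm_command", "data": {
  "motion": "0 0.2 0 0 0 0 0;0 0.4 0 0 0 0 0;0 0.4 0 0 0 0 0"
}}

```text
t: 14.2
tool_pos: [0.5669, 0.2049, 0.2466]
tool_rot: [0.0, 0.983, -0.182, -0.0]
ft_force: [-0.9, 0.9, -0.1]
gripper_width: 0.0002
grip_force: 1.1
```

Run:
```python
from h import *
o=manip.observe();T=rot(o["tool_rot"]).inv();print(o["tool_pos"],"F tool",T.apply(o["ft_force"]))
w=manip.get_calibration("wrist")
im,d=manip.get_image("wrist")
hsv=im.max(2)
# ball: project expected centre for lever 0.8..1.0
H=np.array([.5633,.2059,.032]);x=np.array([.9335,-.359,0])
for L in(.7,.8,.9,1.):print(L,w2px(w,H+.06*(np.sin(L-.5)*x+np.cos(L-.5)*np.array([0,0,1]))))
m=(im[150:240,225:290].max(2)<45).astype(int)
print("dark rows at col 257:",[int(v) for v in np.where(im[140:260,257].max(1)<45)[0]+140][:3], "width by row",[(r+150,int(m[r].sum())) for r in range(20,90,6)])
```

```text
[0.5669 0.2049 0.2466] F tool [-1.1813 -0.4615  0.0692]
0.7 [[256.9924 244.6858]]
0.8 [[256.9814 231.2285]]
0.9 [[256.9678 217.6391]]
1.0 [[256.9521 204.2277]]
dark rows at col 257: [179, 180, 181] width by row [(170, 0), (176, 0), (182, 26), (188, 24), (194, 31), (200, 27), (206, 32), (212, 33), (218, 43), (224, 47), (230, 36), (236, 7)]
```

>>> {"op": "arm_command", "data": {
  "motion": "0 0.15 0 0 0 0 0;0 0.3 0 0 0 0 0;0 0.3 0 0 0 0 0"
}}

```text
t: 14.55
tool_pos: [0.5679, 0.2045, 0.2464]
tool_rot: [0.0, 0.983, -0.183, -0.002]
ft_force: [-13.8, 8.3, 5.7]
gripper_width: 0.0003
grip_force: 8.0
```

Run:
```python
from h import *
o=manip.observe();T=rot(o["tool_rot"]).inv();print(o["tool_pos"],"F tool",T.apply(o["ft_force"]))
```

```text
[0.5679 0.2045 0.2464] F tool [-15.8714  -2.7621  -5.6479]
```

The end stop is felt at 16 N. I withdraw back along the plate and then up.

>>> {"op": "arm_command", "data": {
  "motion": "0 -1 0 0 0 0 0;0 -2 0 0 0 0 0;0 -3 0 -3 0 0 0;0 -3 0 -8 0 0 0;0 -3 0 -12 0 0 0;0 -3 0 -12 0 0 0;0 -3 0 -12 0 0 0;0 -3 0 -12 0 0 0"
}}

```text
t: 15.35
tool_pos: [0.5413, 0.2143, 0.366]
tool_rot: [0.0, 0.983, -0.182, -0.0]
ft_force: [-0.1, 0.3, -0.6]
gripper_width: -0.0003
grip_force: 0.0
```

Run:
```python
from h import *
w=manip.get_calibration("wrist")
im,d=manip.get_image("wrist")
H=np.array([.5633,.2059,.032]);x=np.array([.9335,-.359,0])
for L in(.8,.9,1.):print(L,w2px(w,H+.06*(np.sin(L-.5)*x+np.cos(L-.5)*np.array([0,0,1]))))
g=lambda u,v,z:px2w(w,(u,v),z)
cv2.imwrite("pics/w5.png",im[:,:,::-1])
```

```text
0.8 [[256.0027 137.4447]]
0.9 [[255.9951 129.9681]]
1.0 [[255.9881 122.7651]]
```

View pics/w5.png

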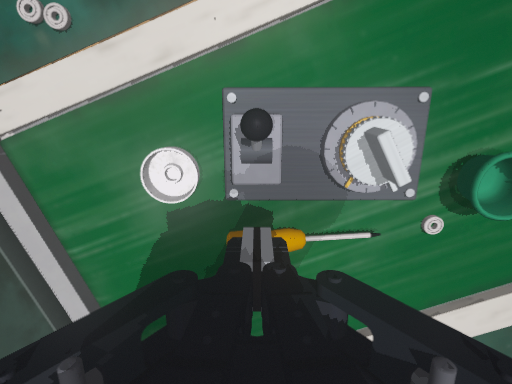

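The ball is at (256,125), so the lever stands at about 0.97–1.0. The ring nose at (394,187) and the pointer at (349,184) are about 60 degrees apart, and the loose things have not moved. I hand the job in.

```bash
python3 -c "
from plant import manip
print(manip.close_job())"
```

```text
the job is handed in; nothing more can be done
None
```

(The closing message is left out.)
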